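# Take the dial head off its bayonet mount

### The job

Take the dial measuring head off the leaning gauge stand: push in the round black release button beside its collar until it stops, turn the head a quarter turn anticlockwise (seen looking at its dial), and lift it off. Then set it down gently, standing upright on the rubber pad in the green tray, let go, and leave everything else where it is.

Things in the scene. Friction and masses are not known exactly. Their poses are not given: they have to be found in the camera images.
- head: loose dial head, 0.3 kg: steel drum 50 mm in diameter, 46 mm high, white dial on top. Origin on the axis at the drum's underside; z runs out through the dial. A bayonet spigot 26 mm in diameter reaches down to z = -14.5 mm, with two lugs along +x and -x, 41 mm tip to tip. Starts locked in the mount, frames coinciding (to 2 mm). Stands upright on the spigot foot, origin 14.5 mm up
- mount: fixed bayonet collar, 69 mm in diameter. Origin: centre of its upper face, 165 mm above the table, where the drum sits; z is the bayonet axis, leaning 30 degrees towards the stand's -x (robot side). With the button in, the head turns easily about +z (anticlockwise seen at the dial) to a stop at 93 degrees and comes off along +z beyond 75 degrees. Play: 2 mm sideways, 1.5 mm axial
- release (a joint): how far the release button is in: 0 m out (start), 0.009 m fully in. It frees the head from about 0.007. It slides against about 4 N, has no spring and stays where it is left
- release_top (a point): centre of the top of the release button, black, round, 22 mm in diameter, beside the collar: at (0, -62, +9) mm in the mount's frame when out, (0, -62, 0) fully in. It is pushed along the mount's -z. The bracket around it lies at z = -5 mm there
- stand: gauge stand, fixed: a steel foot disc 140 mm in diameter and 18 mm high centred 50 mm to +x of the origin, and a leaning column that carries the mount. Origin on the table; the column leans to its -x
- tray: green metal tray, fixed, 250 x 130 mm, walls 26 mm high and 5 mm thick, floor 5 mm, split by a cross wall into two compartments whose centres lie at x = +60 and -60 mm in its frame. Origin under its centre on the table
- pad: black rubber pad, fixed, 90 x 90 x 4 mm, in the middle of one of the tray's two compartments (which one varies). Origin at the centre of its underside; its top is 9 mm above the table
- ring_gauge: loose steel ring gauge 68 mm in diameter, 22 mm high, lying in the tray's other compartment; leave it there. Origin at the centre of its underside
- plug_gauge: loose plug gauge, a steel rod 18 mm thick and 100 mm long lying on the table between the stand and the tray; leave it. Origin under its middle
- calculator: loose pocket calculator 75 x 120 x 12 mm lying farther back; leave it. Origin under its centre
- screwdriver: loose screwdriver lying near the front right of the table; leave it
Things that resemble listed ones, but are neither listed nor needed, are in the scene too. What is shaped like the stand but purple or white is not meant.

How it is judged:
On the way, in this order (a step that is already met when the one before it is completed fails the run):
1. the release button is pushed in (7 mm or more) with the head still locked in the mount (value of joint release above 0.007 m and distance between head and mount below 0.006 m and angle between the x axis of head and the x axis of mount, either way round below 0.4 rad), for 0.1 s.
2. the head is turned by 70 degrees or more while it still sits in the mount (angle between the x axis of head and the x axis of mount, either way round above 1.22 rad and distance between head and mount below 0.012 m), for 0.05 s.
3. the head is lifted clear of the mount, held by the fingers (distance between head and mount above 0.03 m and contact force between the fingers and head above 0.5 N), for 0.1 s.
At the end, for the whole second after the job is handed in: the head stands upright (within 7 degrees), dial up and at rest, on the rubber pad in the tray, its axis within 30 mm of the pad's centre; every loose bystander lies within 30 mm of where it was (horizontal distance between head and pad below 0.03 m and height (world z) of head between 0.018 and 0.029 m and angle between head's own z axis and vertical below 0.12 rad and z of head in the frame of pad above 0 m and linear speed of head below 0.02 m/s); the robot touches nothing.
It fails at once if the head is dropped (moves faster than 0.5 m/s with no finger on it) (contact force between the fingers and head below 0.05 N and linear speed of head above 0.5 m/s).
It fails at once if a loose bystander (ring gauge, plug gauge, calculator or screwdriver) is pushed more than 30 mm (distance of any of ring_gauge, plug_gauge, calculator, screwdriver from where it was at the start of the episode above 0.03 m).
It also fails if it takes over 56 s, if anything falls off the work surface, if the arm or the gripper's body presses on something with over 40 N, if the wrist force passes 120 N, or if a joint passes its speed limit or range.

### The arm

A 6-joint arm with a two-finger parallel gripper is mounted at the origin on the work surface. World frame = base frame: x ahead of the robot, y to its left, z up, the work surface at z = 0. Lengths are in m, angles in rad, forces in N, time in s.
With the tool pointing down it reaches from about 0.3 to 0.85 m from the base axis. Payload 4.2 kg.
Tool frame: the origin (TCP) lies at the very end of the fingers, on their centre line; the grasp point (between the pads) lies 19 mm behind it; z points along the fingers, y is the line along which they close (so a half turn about z gives the same grasp; the last joint's range is limited). The gripper opens to 91 mm and grips with 3 to 60 N. Pads are 32 mm wide; open, the fingers measure 118 mm over their backs; the gripper's body (76 mm by 178 mm) begins 60 mm behind the grasp point.
Start: joints at [-1.242, 0.32, 1.565, -0, 1.257, -0.02], TCP at [0.197, -0.54, 0.189] pointing down, gripper open.
Joint ranges: [-3.11, 3.11], [-0.84, 2.01], [0.21, 2.61], [-1.34, 4.49], [0.05, 2.63], [-2.56, 2.56]. Speed limits (rad/s): [2.57, 2.57, 3.14, 3.14, 3.14, 3.14].

### API

Orientations are given as a unit quaternion [x, y, z, w].
In Python, from rig import manip, get_image, job gives the robot as it stands.
- The arm moves only by the tool step_arm, never from a script. Its argument "motion" is a list of rows, each a list of 2 entries, a list of its own where there are three numbers: the shift along the tool's x, y, z in cm, then the turn, a rotation vector about the tool's x, y, z in rad. A call has 1 to 20 rows; each row shifts and turns the commanded pose from where the row before left it, along the tool's axes as they then stand; what a row does not reach is not made up. A row lasts 1/12 s, in which the tool goes at most 41.7 mm and 7.16 degrees, less where a joint would pass 70% of its speed; a pose out of reach is approached as far as the arm can. A call is refused whole if a number of a shift passes 4.17 or a number of a turn 0.125, either way. A call with a gripper value outside its range is refused whole. "fingers" is the opening, from 0 (shut) to 1 (fully open), set as the call begins (left out, the last holds). The fingers move at their own pace and stop on an object; "grip_force" is the grip in N (left out, the last holds). Time passes only in rows, so rows that do not move let the fingers close. It gives the time, the measured TCP pose, the force, the opening and the grip force at its end, in the units of the state.
- manip.read_state(): the state, without advancing time (a new reading comes with each control period).
- get_image(name): name is "side" or "top" or "wrist"; returns a dict with "color" (400x640x3 uint8, red, green, blue), "fov_y" (degrees; the focal length in pixels is half the picture's height over the tangent of half this angle, whatever the lens; pixels are square), "cx", "cy" (the principal point, pixels), "dist" ([k1, k2, p1, p2, k3] as OpenCV has them; the pictures are not rectified), "extrinsics" (4x4, takes a point from camera to world coordinates); the wrist camera has in their place "hand_eye" (4x4, takes a point from camera to tool coordinates, whose origin is the TCP and whose axes are the flange's). Camera axes: x right, y down, z forward; pixel columns grow to the right and rows downward; lengths in m; the calibration is good to about 2 mm. A picture is of the moment at which its call begins: read the wrist's pose just before it. There is no depth.
- job.finish_job(): hands the job in; it is judged then, once.
The state is a dict: "clock": time; "joints": joint angles; "joint_velocities": joint speeds; "joint_efforts": joint torques, N m; "ee_pos": TCP position; "eef_rot": TCP orientation; "force": force on the tool from outside, world axes, zero at the start; "wrist_torque": the same for the moment, N m; "gripper_width": finger opening in m; "grasp_force": force on a finger pad.
Only numpy, scipy, OpenCV 4.12 (cv2) and the standard library are available. Lean on these libraries where they do the work, as an engineer would, in place of code of your own. Each camera call takes 0.05 s, during which the arm holds its last target. There are 200 camera calls.

## Working session

There is one attempt and no reset: what is moved stays moved. The work goes in short steps, Python scripts to look and compute and a tool call to move; the robot and the scene stay as the last step left them, time stands still between calls to the robot, and variables do not carry over. Pictures are saved under pics/ and viewed, at most 10 in all, crops included, and the job is handed in when it is done.

Besides the shell and the picture viewer there is one more tool, called after ">>>" by a JSON object that holds its "fn" and its "kwargs". step_arm: Moves the arm, as the interface text tells. Its arguments: {"type":"object","properties":{"motion":{"type":"array"},"fingers":{"type":"number"},"grip_force":{"type":"number"}},"required":["motion"]}

```bash
ls; mkdir -p pics
cat > h.py <<'E'
import numpy as np, cv2
from rig import manip, get_image, job
from scipy.spatial.transform import Rotation as R
def K(i):
    h,w=i["color"].shape[:2]; f=h/2/np.tan(np.radians(i["fov_y"])/2)
    return np.array([[f,0,i["cx"]],[0,f,i["cy"]],[0,0,1.]])
def T(s):
    m=np.eye(4); m[:3,:3]=R.from_quat(s["eef_rot"]).as_matrix(); m[:3,3]=s["ee_pos"]; return m
def ext(i,s): return np.array(i["extrinsics"]) if "extrinsics" in i else T(s)@np.array(i["hand_eye"])
def ray(i,E,px):
    p=cv2.undistortPoints(np.array(px,float).reshape(-1,1,2),K(i),np.array(i["dist"],float)).reshape(-1,2)
    d=np.c_[p,np.ones(len(p))]@E[:3,:3].T
    return E[:3,3],d
def onz(i,E,px,z):
    o,d=ray(i,E,px); return o+d*((z-o[2])/d[:,2])[:,None]
def proj(i,E,P):
    Ei=np.linalg.inv(E); r=cv2.Rodrigues(Ei[:3,:3])[0]
    return cv2.projectPoints(np.array(P,float).reshape(-1,1,3),r,Ei[:3,3],K(i),np.array(i["dist"],float))[0].reshape(-1,2)
def shot(n,save=None):
    s=manip.read_state(); i=get_image(n)
    if save: cv2.imwrite("pics/"+save+".png",cv2.cvtColor(i["color"],cv2.COLOR_RGB2BGR))
    return i,ext(i,s)
E
python3 - <<'E'
from h import *
import pickle
a={}
for n in("side","top","wrist"):
    i,E=shot(n,n+"0"); a[n]=(i,E); print(n,i["fov_y"],i["cx"],i["cy"],i["dist"],E.round(3).tolist())
pickle.dump(a,open("a.pkl","wb"))
s=manip.read_state();print(s)
E
```

```text
pics
side 44.71718249993524 320.6985495057296 204.0607076901404 [-0.01794405  0.          0.          0.          0.        ] [[-0.937, -0.222, 0.27, 0.216], [-0.35, 0.601, -0.719, 0.701], [-0.003, -0.768, -0.641, 0.831], [0.0, 0.0, 0.0, 1.0]]
top 46.5083607097432 320.99166337082943 196.5597444371468 [-0.00728219  0.          0.          0.          0.        ] [[0.022, -0.999, 0.042, 0.439], [-1.0, -0.023, -0.01, -0.079], [0.011, -0.042, -0.999, 1.317], [0.0, 0.0, 0.0, 1.0]]
wrist 71.68111609069088 322.1649267297807 199.05382644065068 [-0.02602779  0.          0.          0.          0.        ] [[0.342, -0.912, -0.224, 0.258], [-0.94, -0.333, -0.08, -0.517], [-0.002, 0.238, -0.971, 0.383], [0.0, 0.0, 0.0, 1.0]]
{'clock': 0.15, 'joints': array([-1.24197411e+00,  3.20127045e-01,  1.56538999e+00, -1.47445944e-05,
        1.25742045e+00, -1.99933166e-02]), 'joint_velocities': array([ 1.50523252e-04, -2.61109780e-03, -2.76091926e-03, -3.86982686e-04,
        1.00974535e-05,  9.73986233e-04]), 'joint_efforts': array([ 7.00533437e-04, -4.12771833e+01, -2.32155007e+01,  7.29087344e-02,
        4.34435438e-02, -9.15535475e-05]), 'ee_pos': array([ 0.19638988, -0.539974  ,  0.18802721]), 'eef_rot': array([ 9.84828861e-01,  1.73527121e-01, -1.10346890e-04, -6.63336862e-04]), 'force': array([-0.11856402, -0.17405514,  0.13987445]), 'wrist_torque': array([-0.02361068,  0.01114181, -0.06359129]), 'grasp_force': 0.0, 'gripper_width': 0.0915595524582539}
```

View pics/top0.png

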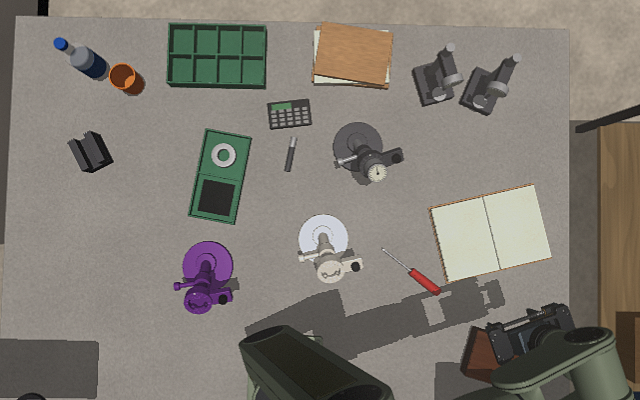

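View pics/side0.png

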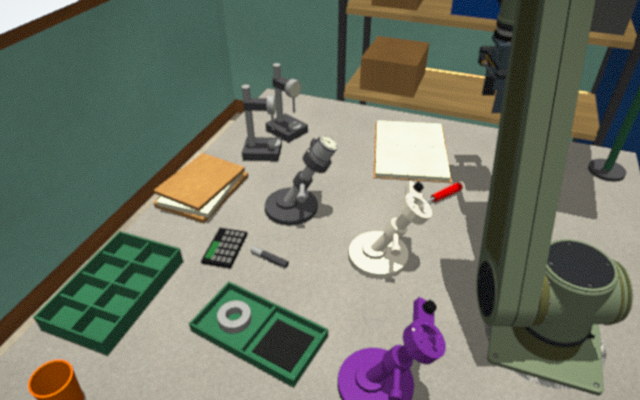

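The top view shows the grey stand (foot disc at 358,147; dial at 377,172; button around 397,156). The pad is at 216,197 and the ring at 223,154. The side view has the dial at 327,145. Next I'll zoom in on the stand in both views.

Run:
```python
from h import *
a=cv2.imread("pics/top0.png")[112:192,320:420]; b=cv2.imread("pics/side0.png")[125:225,260:360]
a=cv2.resize(a,(500,400),interpolation=cv2.INTER_CUBIC); b=cv2.resize(b,(400,400),interpolation=cv2.INTER_CUBIC)[:, :300]
cv2.imwrite("pics/crop0.png",np.hstack([a,b]))
import pickle
A=pickle.load(open("a.pkl","rb")); i,E=A["top"]; c=i["color"]
h=cv2.cvtColor(c,cv2.COLOR_RGB2HSV)
m=(h[...,2]<60).astype(np.uint8); m[:165]=0;m[230:]=0;m[:,:185]=0;m[:,250:]=0
k=max(cv2.findContours(m,0,2)[0],key=cv2.contourArea); r=cv2.minAreaRect(k);print("pad",r)
P=onz(i,E,cv2.boxPoints(r),.009);print(P.round(4),P.mean(0),np.linalg.norm(P[1]-P[0]),np.linalg.norm(P[2]-P[1]))
```

```text
pad ((215.9423065185547, 197.28848266601562), (31.378582000732422, 31.966930389404297), 11.309932708740234)
[[0.4481 0.2536 0.009 ]
 [0.5365 0.2389 0.009 ]
 [0.5211 0.152  0.009 ]
 [0.4328 0.1669 0.009 ]] [0.48460688 0.20285347 0.009     ] 0.08962351198953064 0.08819952283756681
```

View pics/crop0.png

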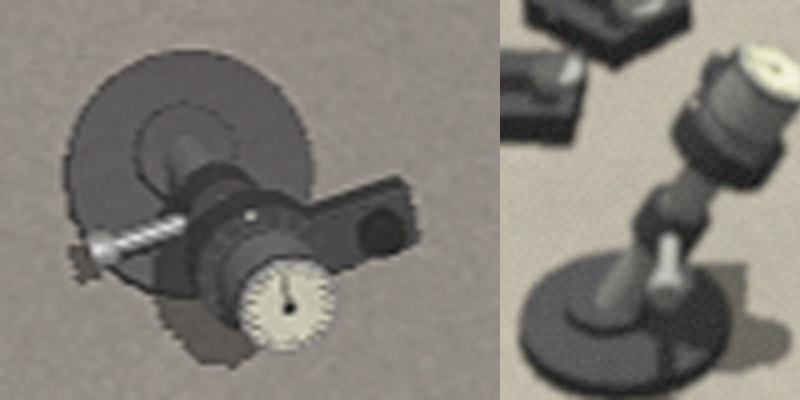

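Left crop (top view): dial centre (377.6,173), button (396,158.2), foot disc centre (357.8,146.6). Right crop (side view): dial at about (327.5,142.5).

Run:
```python
from h import *
import pickle
A=pickle.load(open("a.pkl","rb")); i,E=A["top"]
D=onz(i,E,[377.6,173],.2048)[0];B=onz(i,E,[396,158.2],.1728)[0];F=onz(i,E,[357.8,146.6],.018)[0]
print("D",D,"B",B,"F",F)
u=D-F; print("yaw from FD (-x dir)",np.degrees(np.arctan2(-u[1],-u[0])))
# button vs dial: mount=D-.046z ; B=mount-.062y+.009z => D-B=.062y+.037z
best=min(np.radians(np.arange(-180,180,.5)),key=lambda t:np.linalg.norm((D-B)[:2]-.062*np.array([-np.sin(t),np.cos(t)])+.0185*np.array([np.cos(t),np.sin(t)])))
t=best;print("yaw",np.degrees(t),((D-B)[:2]-.062*np.array([-np.sin(t),np.cos(t)])+.0185*np.array([np.cos(t),np.sin(t)])))
i2,E2=A["side"]; print(proj(i2,E2,[D,B]))
h=cv2.cvtColor(i2["color"],cv2.COLOR_RGB2HSV); m=((h[...,2]>190)).astype(np.uint8); m[:130]=0;m[160:]=0;m[:,:315]=0;m[:,345:]=0
print(cv2.fitEllipse(max(cv2.findContours(m,0,1)[0],key=cv2.contourArea)))
```

```text
D [ 0.54467999 -0.22446177  0.2048    ] B [ 0.58549966 -0.27359603  0.1728    ] F [ 0.63556241 -0.1919757   0.018     ]
yaw from FD (-x dir) 19.669510888637856
yaw 23.0 [ 0.000435   -0.00070852]
[[328.09161514 141.67045103]
 [319.34535407 139.49952356]]
((326.1561584472656, 139.0261688232422), (10.063362121582031, 25.174909591674805), 128.09796142578125)
```

```bash
cat >> h.py <<'E'
import json,os
def mount():
    m=json.load(open("m.json")); t=np.radians(m["yaw"]); c,s=np.cos(t),np.sin(t)
    z=np.array([-.5*c,-.5*s,.75**.5]); x=np.array([.75**.5*c,.75**.5*s,.5]); y=np.cross(z,x)
    M=np.eye(4); M[:3,:3]=np.c_[x,y,z]; M[:3,3]=m["p"]; return M
def rel(M,p,Rt=np.diag([1.,-1,-1])):
    "target pose from frame M: TCP at p, rotation Rt in M"
    G=np.eye(4); G[:3,:3]=Rt; G[:3,3]=p; return M@G
def go(G):
    s=manip.read_state(); C=T(s); d=np.linalg.inv(C)@G
    r=R.from_matrix(d[:3,:3]).as_rotvec()
    print("t",round(s["clock"],2),"shift_cm",(d[:3,3]*100).round(3),"turn",r.round(4),"then-shift",((C[:3,:3]@d[:3,:3]).T@(G[:3,3]-C[:3,3])*100).round(3),"q",s["joints"].round(2),"F",s["force"].round(1))
E
python3 - <<'E'
from h import *
D=np.array([.5447,-.2245,.2048]); t=np.radians(22.)
p=D-.046*np.array([-.5*np.cos(t),-.5*np.sin(t),.866]); json.dump({"p":p.tolist(),"yaw":22.},open("m.json","w")); print(p)
go(rel(mount(),[0,-.03,.16]))
E
```

```text
[ 0.56602523 -0.21588405  0.164964  ]
t 0.15 shift_cm [ 37.925 -14.56  -11.53 ] turn [ 0.0079  0.5235 -0.0347] then-shift [ 39.041 -13.202   9.204] q [-1.24  0.32  1.57 -0.    1.26 -0.02] F [-0.1 -0.2  0.1]
```

>>> {"fn": "step_arm", "kwargs": {"motion": [[[0,0,-3],[0,0,0]],[[0,0,-3],[0,0,0]],[[0,0,-3],[0,0,0]],[[3.2,-1.2,-2.5],[0,0,0]],[[3.2,-1.2,0],[0,0,0]],[[3.2,-1.2,0],[0,0,0]],[[3.2,-1.2,0],[0,0,0]],[[3.2,-1.2,0],[0,0,0]],[[3.2,-1.2,0],[0,0,0]],[[3.2,-1.2,0],[0,0,0]],[[3.2,-1.2,0],[0,0,0]],[[3.2,-1.2,0],[0,0,0]],[[3.2,-1.2,0],[0,0,0]],[[3.2,-1.3,0],[0,0,0]],[[2.7,-1.3,0],[0,0,0]],[[0,0,0],[0,0,0]]], "fingers": 0}}

```text
clock: 1.48
ee_pos: [0.5056, -0.2701, 0.3024]
eef_rot: [0.984, 0.176, 0.001, -0.001]
force: [-0.2, -0.4, -0.1]
gripper_width: 0.0005
grasp_force: 0.0
```

>>> {"fn": "step_arm", "kwargs": {"motion": [[[0,0,0],[0,0.0524,0]],[[0,0,0],[0,0.0524,0]],[[0,0,0],[0,0.0524,0]],[[0,0,0],[0,0.0524,0]],[[0,0,0],[0,0.0524,0]],[[0,0,0],[0,0.0524,0]],[[0,0,0],[0,0.0524,0]],[[0,0,0],[0,0.0524,0]],[[0,0,0],[0,0.0524,0]],[[0,0,0],[0,0.0524,0]],[[0,0,0],[0,0,0]],[[0,0,0],[0,0,0]],[[0,0,0],[0,0,0]]]}}

```text
clock: 2.57
ee_pos: [0.5024, -0.2743, 0.3035]
eef_rot: [0.951, 0.168, 0.255, -0.045]
force: [-0.2, 0.3, 0.7]
gripper_width: 0.0005
grasp_force: 0.0
```

Run:
```python
from h import *
i,E=shot("wrist","w1"); import pickle; pickle.dump((i,E),open("w1.pkl","wb"))
M=mount(); go(rel(M,[0,-.03,.16]))
P=(np.c_[[[0,0,.046],[0,-.062,.009]],[1,1]]@M.T)[:,:3]; print(proj(i,E,P))
```

```text
t 2.62 shift_cm [ 0.037 -0.035  0.038] turn [ 0.0182  0.0001 -0.0297] then-shift [ 0.038 -0.033  0.039] q [-0.81  0.12  1.66  0.52  1.19  0.25] F [ 0.1 -0.2 -0.5]
[[294.34841782 190.34344957]
 [345.34203546 182.72000413]]
```

View pics/w1.png

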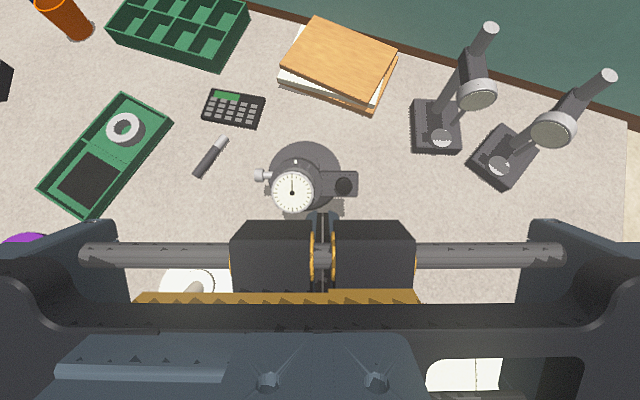

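The wrist view shows the dial at about (292,193) and the button at about (345,185), which is 2–3 px from the prediction. I'll refine it from the dial and button blobs.

Run:
```python
from h import *
import pickle
i,E=pickle.load(open("w1.pkl","rb")); A=pickle.load(open("a.pkl","rb")); it,Et=A["top"]; isd,Es=A["side"]
def blob(c,x0,x1,y0,y1,f):
    g=cv2.cvtColor(c,cv2.COLOR_RGB2GRAY); m=np.zeros_like(g); m[y0:y1,x0:x1]=f(g[y0:y1,x0:x1])
    m=cv2.morphologyEx(m,cv2.MORPH_CLOSE,np.ones((3,3)))
    k=max(cv2.findContours(m,0,1)[0],key=cv2.contourArea); e=cv2.fitEllipse(cv2.convexHull(k)); print(np.round(e[0],1),np.round(e[1],1)); return e[0]
dw=blob(i["color"],265,320,165,218,lambda g:g>185); bw=blob(i["color"],332,358,170,200,lambda g:g<42)
dt=blob(it["color"],364,392,160,186,lambda g:g>165); bt=blob(it["color"],386,406,149,168,lambda g:g<40)
ds=blob(isd["color"],315,345,130,160,lambda g:g>185)
def tri(obs):
    a=np.zeros((3,3));b=np.zeros(3)
    for (i,E),p in obs:
        o,d=ray(i,E,[p]);d=d[0]/np.linalg.norm(d[0]);N=np.eye(3)-np.outer(d,d);a+=N;b+=N@o
    X=np.linalg.solve(a,b); print("tri",X.round(4),[ (proj(i,E,X)[0]-p).round(1) for (i,E),p in obs]); return X
W=(i,E);D=tri([(W,dw),((it,Et),dt),((isd,Es),ds)]); B=tri([(W,bw),((it,Et),bt)])
print("norm D-B",np.linalg.norm(D-B), "exp",np.hypot(62,37))
def res(v):
    t=v[0]; c,s=np.cos(t),np.sin(t); z=np.array([-.5*c,-.5*s,.866]);y=np.array([-s,c,0]); return np.r_[v[1:]+.046*z-D, v[1:]-.062*y+.009*z-B,(v[3]-.165)]
from scipy.optimize import least_squares
r=least_squares(res,[.38,.56,-.21,.165]);print(np.degrees(r.x[0]),r.x[1:],(r.fun*1000).round(1))
json.dump({"p":r.x[1:].tolist(),"yaw":float(np.degrees(r.x[0]))},open("m.json","w"))
print("reproj",proj(i,E,(np.c_[[[0,0,.046],[0,-.062,.009]],[1,1]]@mount().T)[:,:3]))
go(rel(mount(),[0,-.062,.03]))
```

```text
[287.4 195.6] [42.  55.7]Traceback (most recent call last):
  File "<stdin>", line 8, in <module>
  File "<stdin>", line 7, in blob
ValueError: max() iterable argument is empty
```

Run:
```python
from h import *
import pickle
i,E=pickle.load(open("w1.pkl","rb")); A=pickle.load(open("a.pkl","rb"))
g=cv2.cvtColor(i["color"],cv2.COLOR_RGB2GRAY); print(g[186,325:366]);print(g[170:202,345]); print(g[196,264:320]);print(g[165:218,286])
g=cv2.cvtColor(A["top"][0]["color"],cv2.COLOR_RGB2GRAY);print(g[158,382:408]);print(g[172,364:392])
```

```text
[116 115 114 111 116 117 113 113 121 107  69  67  76  72  71  71  71  71
  71  70  70  76  72  72  73  75  71  88 116 116 113 107 112 163 216 204
 200 202 206 204 205]
[170  76 103 119 100 100 115  84  76  80  77  74  73  77  75  74  70  71
  71  70  63  70  70  63  71  72 101 176 210 208 208 203]
[194 183 214 207 183 210 199 191 201 218 241 228 223 229 246 244 244 244
 242 243 244 244 243 243 243 245 251 253 250 252 247 244 244 243 243 242
 243 243 242 241 242 244 241 224 229 244 246 210 202 170  95 111 113 114
 115 106]
[113 111 114 115 130 137 125 189 224 212 228 239 238 244 246 245 243 243
 243 243 243 242 242 242 241 241 243 244 243 242 243 243 244 243 244 244
 243 243 243 243 245 246 246 248 247 229 198 156 121 125 129 129 132]
[ 72  72  75  72  72  73  74  74  74  61  42  47  50  47  48  48  47  48
  45  63  73  79 119 139 141 141]
[ 53  66  61  71 122 128 127 173 195 192 188 192 174 106 115 177 194 190
 186 188 191 171 150 138 133 140 140 140]
```

```bash
cat > fit.py <<'E'
from h import *
import pickle
from scipy.optimize import least_squares
def blob(c,x0,x1,y0,y1,f):
    g=cv2.cvtColor(c,cv2.COLOR_RGB2GRAY); m=np.zeros_like(g); m[y0:y1,x0:x1]=f(g[y0:y1,x0:x1])
    m=cv2.morphologyEx(m,cv2.MORPH_CLOSE,np.ones((3,3))); m=cv2.morphologyEx(m,cv2.MORPH_OPEN,np.ones((5,5)))
    k=max(cv2.findContours(m,0,1)[0],key=cv2.contourArea); e=cv2.fitEllipse(cv2.convexHull(k)); print(np.round(e[0],1),np.round(e[1],1)); return e[0]
def tri(obs):
    a=np.zeros((3,3));b=np.zeros(3)
    for (i,E),p in obs:
        o,d=ray(i,E,[p]);d=d[0]/np.linalg.norm(d[0]);N=np.eye(3)-np.outer(d,d);a+=N;b+=N@o
    X=np.linalg.solve(a,b); print("tri",X.round(4),[(proj(i,E,X)[0]-p).round(1) for (i,E),p in obs]); return X
E
python3 - <<'E'
from fit import *
i,E=pickle.load(open("w1.pkl","rb")); A=pickle.load(open("a.pkl","rb")); it,Et=A["top"]; isd,Es=A["side"]
dw=blob(i["color"],265,320,165,218,lambda g:g>221); bw=blob(i["color"],330,358,176,195,lambda g:g<90)
dt=blob(it["color"],364,392,160,186,lambda g:g>155); bt=blob(it["color"],386,406,149,168,lambda g:g<56)
ds=blob(isd["color"],315,345,130,160,lambda g:g>215)
W=(i,E);D=tri([(W,dw),((it,Et),dt),((isd,Es),ds)]); B=tri([(W,bw),((it,Et),bt)])
print("norm D-B",np.linalg.norm(D-B), "exp",np.hypot(62,37))
def res(v):
    t=v[0]; c,s=np.cos(t),np.sin(t); z=np.array([-.5*c,-.5*s,.866]);y=np.array([-s,c,0]); return np.r_[v[1:]+.046*z-D, v[1:]-.062*y+.009*z-B,2*(v[3]-.165)]
r=least_squares(res,[.38,.56,-.21,.165]);print(np.degrees(r.x[0]),r.x[1:],(r.fun*1000).round(1))
json.dump({"p":r.x[1:].tolist(),"yaw":float(np.degrees(r.x[0]))},open("m.json","w"))
print("reproj",proj(i,E,(np.c_[[[0,0,.046],[0,-.062,.009]],[1,1]]@mount().T)[:,:3]))
go(rel(mount(),[0,-.062,.03]))
E
```

```text
[291.9 191.5] [37.8 39.8]
[342.8 186.4] [16.9 19.3]
[377.3 172.9] [16.1 18.3]
[395.9 158.2] [9.1 9.6]
[329.  142.2] [ 7.4 12.9]
tri [ 0.5431 -0.2232  0.2048] [array([ 0.9, -0.3]), array([-0.3,  0.7]), array([-0.4, -0.1])]
tri [ 0.5858 -0.2744  0.1584] [array([ 1.4, -0.7]), array([-0.6,  0.6])]
norm D-B 0.08117612617028608 exp 72.20110802473879
23.22137448987693 [ 0.56485672 -0.2148834   0.16260425] [ 0.6 -0.7 -2.4 -0.6  0.7 12.  -4.8]
reproj [[293.78811866 191.58582876]
 [344.16685841 182.91912955]]
t 2.62 shift_cm [ 0.061  2.818 13.327] turn [ 0.0289  0.0001 -0.0481] then-shift [-0.085  3.201 13.24 ] q [-0.81  0.12  1.66  0.52  1.19  0.25] F [ 0.1 -0.2 -0.5]
```

Run:
```python
from h import *
json.dump({"p":[.5647,-.2146,.165],"yaw":23.},open("m.json","w"))
go(rel(mount(),[0,-.063,.015]))
```

```text
t 2.62 shift_cm [ 0.16   2.841 14.607] turn [ 0.027   0.0001 -0.0448] then-shift [ 0.022  3.238 14.526] q [-0.81  0.12  1.66  0.52  1.19  0.25] F [ 0.1 -0.2 -0.5]
```

>>> {"fn": "step_arm", "kwargs": {"motion": [[[0,0,0],[0.0135,0,-0.0224]],[[0,0,0],[0.0135,0,-0.0224]],[[0,1.6,1.3],[0,0,0]],[[0,1.6,1.3],[0,0,0]],[[0,0,2],[0,0,0]],[[0,0,2],[0,0,0]],[[0,0,2],[0,0,0]],[[0,0,2],[0,0,0]],[[0,0,2],[0,0,0]],[[0,0,1.4],[0,0,0]],[[0,0,0.5],[0,0,0]],[[0,0,0],[0,0,0]],[[0,0,0],[0,0,0]],[[0,0,0],[0,0,0]]]}}

```text
clock: 3.78
ee_pos: [0.5821, -0.2755, 0.179]
eef_rot: [0.946, 0.193, 0.254, -0.051]
force: [-0.5, 0.1, 0.0]
gripper_width: 0.0001
grasp_force: 0.0
```

Run:
```python
from h import *
i,E=shot("wrist","w2")
go(rel(mount(),[0,-.063,.0]))
```

```text
t 3.83 shift_cm [-0.016  0.008  1.609] turn [ 0.0012 -0.0013  0.0001] then-shift [-0.014  0.01   1.609] q [-0.72  0.31  1.73  0.59  0.94  0.14] F [ 0.1 -0.5 -0.2]
```

View pics/w2.png

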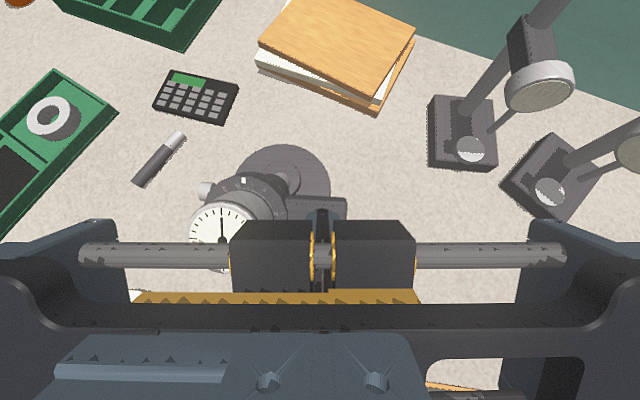

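The closed fingers now hide the button at about (322,205). Next I'll push it slowly.

>>> {"fn": "step_arm", "kwargs": {"motion": [[[0,0,0.25],[0,0,0]],[[0,0,0.25],[0,0,0]],[[0,0,0.25],[0,0,0]],[[0,0,0.25],[0,0,0]],[[0,0,0.1],[0,0,0]],[[0,0,0.1],[0,0,0]],[[0,0,0],[0,0,0]],[[0,0,0],[0,0,0]]]}}

```text
clock: 4.5
ee_pos: [0.5872, -0.2726, 0.1672]
eef_rot: [0.947, 0.192, 0.254, -0.052]
force: [0.1, 1.0, -1.0]
gripper_width: 0.0006
grasp_force: 0.0
```

>>> {"fn": "step_arm", "kwargs": {"motion": [[[0,0,0.1],[0,0,0]],[[0,0,0.1],[0,0,0]]]}}

```text
clock: 4.67
ee_pos: [0.5882, -0.2724, 0.1657]
eef_rot: [0.947, 0.192, 0.254, -0.052]
force: [0.5, 0.5, 0.6]
gripper_width: 0.0003
grasp_force: 0.0
```

>>> {"fn": "step_arm", "kwargs": {"motion": [[[0,0,0.1],[0,0,0]]]}}

```text
clock: 4.75
ee_pos: [0.5886, -0.2721, 0.1647]
eef_rot: [0.947, 0.192, 0.254, -0.052]
force: [0.1, -0.6, -0.7]
gripper_width: 0.0007
grasp_force: 0.0
```

>>> {"fn": "step_arm", "kwargs": {"motion": [[[0,0,0.1],[0,0,0]]]}}

```text
clock: 4.83
ee_pos: [0.589, -0.2719, 0.1637]
eef_rot: [0.947, 0.192, 0.254, -0.052]
force: [0.4, 0.1, -0.1]
gripper_width: 0.0005
grasp_force: 0.0
```

No contact yet, so I'll check from the side and top cameras.

Run:
```python
from h import *
out=[]
for n,(x,y) in (("side",(320,150)),("top",(385,165))):
    i,E=shot(n,n+"3"); c=cv2.cvtColor(i["color"],cv2.COLOR_RGB2BGR)[y-50:y+50,x-50:x+50]
    s=T(manip.read_state()); print(n,proj(i,E,[s[:3,3]]), proj(i,E,[(mount()@[0,-.062,.009,1])[:3]]))
    out.append(cv2.resize(c,(400,400),interpolation=cv2.INTER_CUBIC))
cv2.imwrite("pics/c3.png",np.hstack(out))
```

```text
side [[317.81205077 142.73334517]] [[319.58902829 139.58811908]]
top [[394.66756658 157.25722405]] [[395.92806138 158.48711043]]
```

View pics/c3.png

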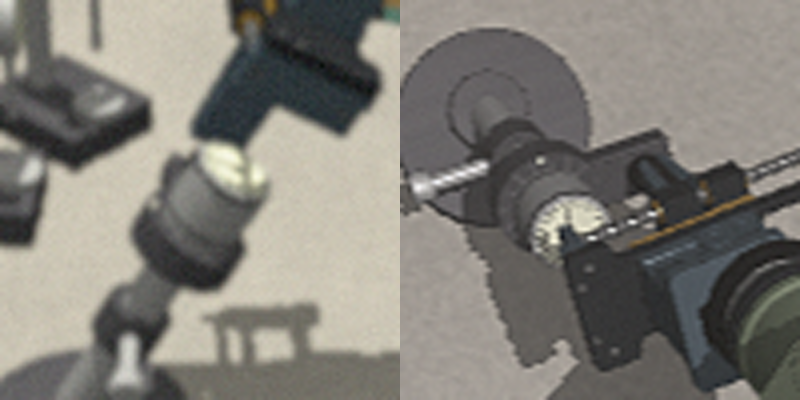

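The tip is in line with the button but apparently still just above it. I'll keep going down.

>>> {"fn": "step_arm", "kwargs": {"motion": [[[0,0,0.1],[0,0,0]],[[0,0,0.1],[0,0,0]]]}}

```text
clock: 5.1
ee_pos: [0.59, -0.2715, 0.1621]
eef_rot: [0.947, 0.192, 0.254, -0.052]
force: [0.4, 0.7, -0.4]
gripper_width: 0.0003
grasp_force: 0.0
```

>>> {"fn": "step_arm", "kwargs": {"motion": [[[0,0,0.1],[0,0,0]]]}}

```text
clock: 5.18
ee_pos: [0.5904, -0.2713, 0.1612]
eef_rot: [0.947, 0.192, 0.254, -0.052]
force: [-0.7, -0.1, -0.6]
gripper_width: 0.0005
grasp_force: 0.0
```

Run:
```python
from h import *
i,E=shot("wrist"); M=mount(); s=manip.read_state(); print((np.linalg.inv(M)@np.r_[s["ee_pos"],1]).round(4), M[:3,:3].T@s["force"])
c=cv2.cvtColor(i["color"],cv2.COLOR_RGB2BGR)[150:250,260:400]; cv2.imwrite("pics/c4.png",cv2.resize(c,(700,500),interpolation=cv2.INTER_CUBIC))
```

```text
[-7.00e-04 -6.22e-02 -4.30e-03  1.00e+00] [-0.90584036 -0.07241994 -0.02509238]
```

View pics/c4.png

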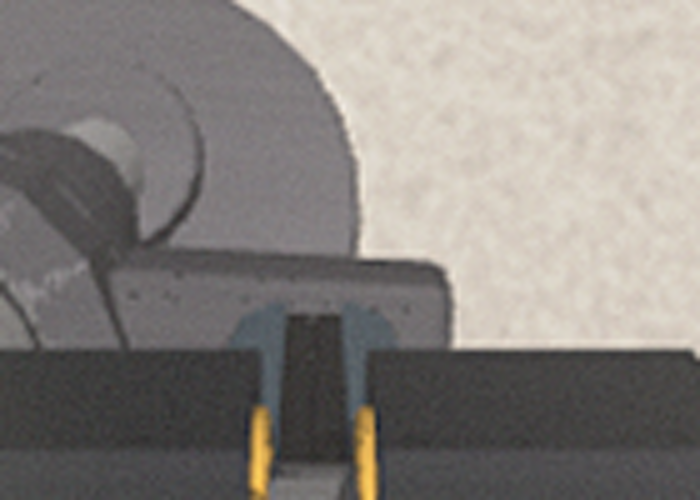

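The tips are over the bracket and I feel no hard stop yet. The button may be sliding with the force relaxing between rows, so I'll continue in small steps until the force rises.

>>> {"fn": "step_arm", "kwargs": {"motion": [[[0,0,0.1],[0,0,0]]]}}

```text
clock: 5.32
ee_pos: [0.5909, -0.2711, 0.1604]
eef_rot: [0.947, 0.192, 0.254, -0.052]
force: [0.5, 0.7, -0.4]
gripper_width: 0.0002
grasp_force: 0.0
```

>>> {"fn": "step_arm", "kwargs": {"motion": [[[0,0,0.1],[0,0,0]]]}}

```text
clock: 5.4
ee_pos: [0.5914, -0.2709, 0.1595]
eef_rot: [0.947, 0.192, 0.254, -0.052]
force: [-0.1, -0.3, -0.0]
gripper_width: 0.0003
grasp_force: 0.0
```

>>> {"fn": "step_arm", "kwargs": {"motion": [[[0,0,0.1],[0,0,0]]]}}

```text
clock: 5.48
ee_pos: [0.5918, -0.2707, 0.1586]
eef_rot: [0.947, 0.192, 0.254, -0.052]
force: [-0.4, -0.4, -0.0]
gripper_width: 0.0004
grasp_force: 0.0
```

>>> {"fn": "step_arm", "kwargs": {"motion": [[[0,0,0.1],[0,0,0]]]}}

```text
clock: 5.57
ee_pos: [0.5923, -0.2705, 0.1577]
eef_rot: [0.947, 0.192, 0.254, -0.052]
force: [0.2, 0.3, 0.0]
gripper_width: 0.0006
grasp_force: 0.0
```

>>> {"fn": "step_arm", "kwargs": {"motion": [[[0,0,0.1],[0,0,0]]]}}

```text
clock: 5.65
ee_pos: [0.5927, -0.2703, 0.1568]
eef_rot: [0.947, 0.192, 0.254, -0.052]
force: [-0.8, -0.6, 0.1]
gripper_width: 0.0003
grasp_force: 0.0
```

>>> {"fn": "step_arm", "kwargs": {"motion": [[[0,0,0.1],[0,0,0]]]}}

```text
clock: 5.73
ee_pos: [0.5932, -0.2701, 0.1559]
eef_rot: [0.947, 0.192, 0.254, -0.052]
force: [-0.1, 0.5, -0.4]
gripper_width: 0.0004
grasp_force: 0.0
```

>>> {"fn": "step_arm", "kwargs": {"motion": [[[0,0,0.1],[0,0,0]]]}}

```text
clock: 5.82
ee_pos: [0.5936, -0.2699, 0.1551]
eef_rot: [0.947, 0.192, 0.254, -0.052]
force: [0.5, 0.0, 0.5]
gripper_width: 0.0005
grasp_force: 0.0
```

>>> {"fn": "step_arm", "kwargs": {"motion": [[[0,0,0.1],[0,0,0]]]}}

```text
clock: 5.9
ee_pos: [0.5941, -0.2697, 0.1542]
eef_rot: [0.947, 0.192, 0.254, -0.052]
force: [-0.7, 0.2, -0.4]
gripper_width: 0.0002
grasp_force: 0.0
```

Run:
```python
from h import *
o=[]
for n,(x,y),w in (("wrist",(315,190),60),("top",(388,160),36)):
    i,E=shot(n,n+"5"); c=cv2.cvtColor(i["color"],cv2.COLOR_RGB2BGR)[y-w:y+w,x-w:x+w]
    print(n,proj(i,E,[T(manip.read_state())[:3,3]]))
    o.append(cv2.resize(c,(400,400),interpolation=cv2.INTER_CUBIC))
cv2.imwrite("pics/c5.png",np.hstack(o))
```

```text
wrist [[322.95100885 222.06738628]]
top [[393.19844986 155.70395531]]
```

View pics/c5.png

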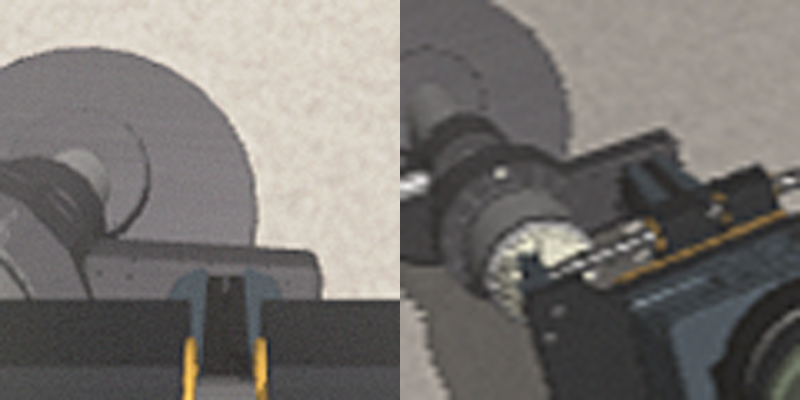

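The wrist crop shows the finger edge at about (322,212), still in front of the bracket. There is no resistance, so the stand is lower than I assumed. I'll continue.

>>> {"fn": "step_arm", "kwargs": {"motion": [[[0,0,0.1],[0,0,0]]]}}

```text
clock: 6.08
ee_pos: [0.5946, -0.2696, 0.1536]
eef_rot: [0.947, 0.192, 0.254, -0.052]
force: [0.2, -0.5, -0.3]
gripper_width: 0.0
grasp_force: 0.0
```

>>> {"fn": "step_arm", "kwargs": {"motion": [[[0,0,0.1],[0,0,0]]]}}

```text
clock: 6.17
ee_pos: [0.5951, -0.2694, 0.1527]
eef_rot: [0.947, 0.192, 0.254, -0.052]
force: [-1.6, -0.9, 3.1]
gripper_width: 0.0005
grasp_force: 1.9
```

>>> {"fn": "step_arm", "kwargs": {"motion": [[[0,0,0.1],[0,0,0]]]}}

```text
clock: 6.25
ee_pos: [0.5954, -0.2693, 0.152]
eef_rot: [0.946, 0.192, 0.254, -0.052]
force: [-2.8, 0.0, 3.0]
gripper_width: 0.0002
grasp_force: 1.9
```

>>> {"fn": "step_arm", "kwargs": {"motion": [[[0,0,0.1],[0,0,0]]]}}

```text
clock: 6.33
ee_pos: [0.5959, -0.2692, 0.1512]
eef_rot: [0.947, 0.192, 0.254, -0.052]
force: [-1.8, -0.8, 3.7]
gripper_width: 0.0006
grasp_force: 1.9
```

That's contact at about 4 N, sliding along the mount axis, so it is the button. I'll push on to its stop.

>>> {"fn": "step_arm", "kwargs": {"motion": [[[0,0,0.1],[0,0,0]],[[0,0,0.1],[0,0,0]],[[0,0,0.1],[0,0,0]]]}}

```text
clock: 6.58
ee_pos: [0.5974, -0.2686, 0.1484]
eef_rot: [0.947, 0.192, 0.254, -0.052]
force: [-1.8, -0.4, 2.4]
gripper_width: 0.0004
grasp_force: 1.9
```

>>> {"fn": "step_arm", "kwargs": {"motion": [[[0,0,0.1],[0,0,0]],[[0,0,0.1],[0,0,0]]]}}

```text
clock: 6.75
ee_pos: [0.5984, -0.2682, 0.1466]
eef_rot: [0.947, 0.192, 0.254, -0.052]
force: [-2.3, -1.2, 3.6]
gripper_width: 0.0003
grasp_force: 1.9
```

>>> {"fn": "step_arm", "kwargs": {"motion": [[[0,0,0.1],[0,0,0]]]}}

```text
clock: 6.83
ee_pos: [0.5989, -0.2681, 0.1457]
eef_rot: [0.947, 0.192, 0.254, -0.052]
force: [-1.9, -2.0, 3.3]
gripper_width: 0.0002
grasp_force: 1.9
```

>>> {"fn": "step_arm", "kwargs": {"motion": [[[0,0,0.1],[0,0,0]]]}}

```text
clock: 6.92
ee_pos: [0.5994, -0.268, 0.1449]
eef_rot: [0.947, 0.192, 0.254, -0.052]
force: [-4.9, -1.8, 7.7]
gripper_width: 0.0004
grasp_force: 4.8
```

>>> {"fn": "step_arm", "kwargs": {"motion": [[[0,0,0.07],[0,0,0]],[[0,0,0],[0,0,0]],[[0,0,0],[0,0,0]]]}}

```text
clock: 7.17
ee_pos: [0.5994, -0.2679, 0.1449]
eef_rot: [0.946, 0.192, 0.254, -0.051]
force: [-5.6, -2.5, 6.9]
gripper_width: 0.0006
grasp_force: 4.5
```

Run:
```python
from h import *
s=manip.read_state(); M=mount(); print(s["ee_pos"],(np.linalg.inv(M)@np.r_[s["ee_pos"],1]).round(4),(M[:3,:3].T@s["force"]).round(1),(M[:3,:3].T@R.from_quat(s["eef_rot"]).as_matrix()).round(3), s["wrist_torque"])
```

```text
[ 0.59936058 -0.26794284  0.1449413 ] [-4.00e-04 -6.26e-02 -2.29e-02  1.00e+00] [-1.9 -0.1  9. ] [[ 1.    -0.     0.001]
 [-0.    -1.    -0.001]
 [ 0.001  0.001 -1.   ]] [-0.19986622  0.57590477 -0.08952156]
```

Run:
```python
from h import *
import pickle
i,E=shot("wrist","w6"); C=T(manip.read_state())
for z in(0,-.02):
  print(z,proj(i,E,[(C@[x,y,z,1])[:3] for x,y in((.016,-.0135),(.016,.0135),(-.016,-.0135),(.011,0))]).round(0).tolist())
print("handeye",np.array(i["hand_eye"]).round(4).tolist())
A=pickle.load(open("a.pkl","rb")); it,Et=A["top"]; isd,Es=A["side"];w,Ew=pickle.load(open("w1.pkl","rb"))
for n,(I,EE,p) in dict(top=(it,Et,(377.3,172.9)),side=(isd,Es,(327.8,142.8)),wrist=(w,Ew,(291.9,191.5))).items():
  print(n,[onz(I,EE,p,z)[0][:2].round(4).tolist() for z in(.175,.19,.205)])
for n,(I,EE,p) in dict(top=(it,Et,(396,158.2)),wrist=(w,Ew,(343.8,185.5))).items():
  print("B",n,[onz(I,EE,p,z)[0][:2].round(4).tolist() for z in(.145,.16,.175)])
```

```text
0 [[305.0, 201.0], [342.0, 201.0], [305.0, 242.0], [323.0, 208.0]]
-0.02 [[303.0, 208.0], [344.0, 208.0], [303.0, 253.0], [323.0, 216.0]]
handeye [[0.0005, -0.9713, -0.2377, 0.0654], [1.0, 0.0006, -0.0003, -0.0006], [0.0004, -0.2377, 0.9713, -0.1956], [0.0, 0.0, 0.0, 1.0]]
top [[0.5478, -0.2276], [0.5463, -0.2257], [0.5449, -0.2237]]
side [[0.5592, -0.2634], [0.5514, -0.2413], [0.5436, -0.2193]]
wrist [[0.5503, -0.2159], [0.5463, -0.2192], [0.5424, -0.2224]]
B top [[0.5891, -0.2783], [0.5871, -0.2758], [0.5852, -0.2732]]
B wrist [[0.5906, -0.2733], [0.5854, -0.2739], [0.5801, -0.2745]]
```

The button is at its stop: it slid 9 mm at 4 N and then the force rose hard. It sat 23 mm deeper than the vision put it, so I'll lift off and check the visible fingertip against the reported TCP.

>>> {"fn": "step_arm", "kwargs": {"motion": [[[0,0,-0.5],[0,0,0]],[[0,0,-2],[0,0,0]],[[0,0,-3],[0,0,0]],[[0,0,-3],[0,0,0]],[[0,0,-3],[0,0,0]],[[0,0,0],[0,0,0]],[[0,0,0],[0,0,0]]]}}

```text
clock: 7.8
ee_pos: [0.5466, -0.2905, 0.2451]
eef_rot: [0.946, 0.192, 0.255, -0.051]
force: [0.0, -1.0, -0.5]
gripper_width: 0.0002
grasp_force: 0.0
```

Run:
```python
from h import *
import pickle
i,E=shot("side","side7"); w,Ew=shot("wrist","wr7"); t,Et=shot("top","top7"); pickle.dump(((i,E),(w,Ew),(t,Et)),open("s7.pkl","wb"))
C=T(manip.read_state()); M=mount()
P=[(C@[0,0,z,1])[:3] for z in(0,-.02,-.04)]+[(M@p)[:3] for p in([0,0,.046,1],[0,-.062,0,1])]
c=cv2.cvtColor(i["color"],cv2.COLOR_RGB2BGR); q=proj(i,E,P); print(q.round(1).tolist())
x,y=310,130; c=cv2.resize(c[y-60:y+60,x-50:x+50],(500,600),interpolation=cv2.INTER_CUBIC)
for k,p in enumerate(q): cv2.circle(c,tuple(int(v) for v in (p-[x-50,y-60])*5),4,[(0,0,255),(0,255,0),(255,0,0),(255,0,255),(0,255,255)][k],-1)
tt=cv2.cvtColor(w["color"],cv2.COLOR_RGB2BGR); q=proj(w,Ew,P); print(q.round(1).tolist())
b=cv2.resize(tt[150:300,255:330],(300,600),interpolation=cv2.INTER_CUBIC)
for k,p in enumerate(q): cv2.circle(b,tuple(int(v) for v in (p-[255,150])*4),4,[(0,0,255),(0,255,0),(255,0,0),(255,0,255),(0,255,255)][k],-1)
cv2.imwrite("pics/c7.png",np.hstack([c,b]))
```

```text
[[336.7, 115.0], [340.9, 108.5], [345.3, 101.9], [328.4, 141.9], [317.8, 142.3]]
[[322.2, 222.1], [322.3, 231.5], [322.4, 243.0], [254.3, 205.1], [323.0, 193.9]]
```

View pics/c7.png

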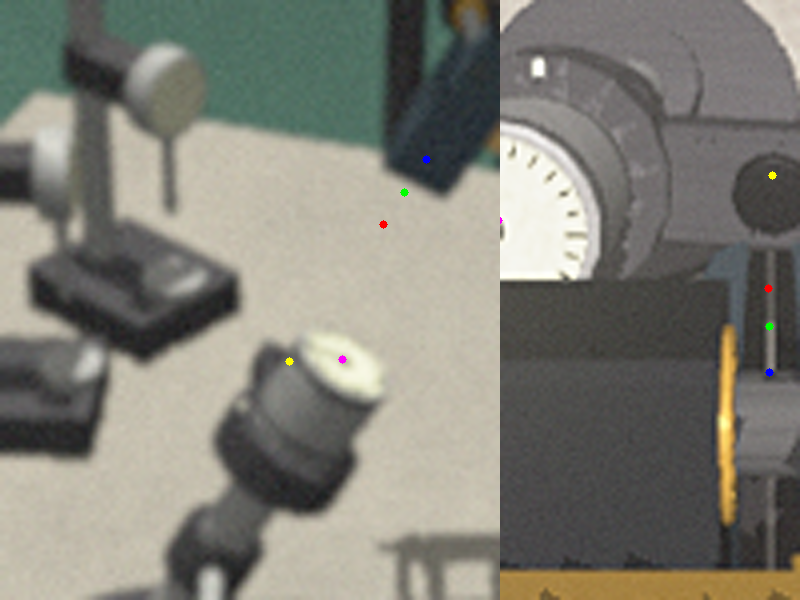

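The pink and yellow marks sit on the dial (crop 342,358) and the button (772,178, now in), so the mount frame is right. The finger actually ends near the blue/green marks, so with the fingers closed the tip is about 23 mm short of the reported TCP. Next I'll check whether that holds with the gripper open.

>>> {"fn": "step_arm", "kwargs": {"motion": [[[0,0,0],[0,0,0]],[[0,0,0],[0,0,0]],[[0,0,0],[0,0,0]],[[0,0,0],[0,0,0]],[[0,0,0],[0,0,0]],[[0,0,0],[0,0,0]],[[0,0,0],[0,0,0]],[[0,0,0],[0,0,0]],[[0,0,0],[0,0,0]]], "fingers": 1}}

```text
clock: 8.7
ee_pos: [0.5465, -0.29, 0.2438]
eef_rot: [0.947, 0.192, 0.254, -0.052]
force: [0.5, -0.3, 0.2]
gripper_width: 0.0576
grasp_force: 0.0
```

Run:
```python
from h import *
import pickle
(i0,E0),_,_=pickle.load(open("s7.pkl","rb"))
i,E=shot("side","side8"); C=T(manip.read_state()); print(manip.read_state()["gripper_width"])
# scan along finger axis at centre of each finger: rows of brightness vs tool z
for lab,img,ys in(("closed",i0,(-.007,.007)),("open",i,(-.052,.052))):
  g=img["color"].astype(int)
  for y in ys:
    zs=np.arange(-.06,.011,.005); q=proj(img,E,[(C@[0,y,z,1])[:3] for z in zs]).round().astype(int)
    print(lab,y,[(int(round(z*1000)),g[v,u].tolist()) for z,(u,v) in zip(zs,q)])
```

```text
0.06192039232423139
closed -0.007 [(-60, [38, 49, 53]), (-55, [39, 49, 51]), (-50, [47, 57, 57]), (-45, [43, 51, 59]), (-40, [37, 44, 49]), (-35, [36, 45, 51]), (-30, [87, 86, 82]), (-25, [166, 160, 147]), (-20, [194, 187, 174]), (-15, [194, 190, 173]), (-10, [195, 190, 174]), (-5, [194, 186, 171]), (0, [194, 186, 173]), (5, [192, 182, 169]), (10, [194, 187, 168])]
closed 0.007 [(-60, [40, 42, 50]), (-55, [39, 44, 52]), (-50, [45, 51, 58]), (-45, [35, 38, 49]), (-40, [45, 48, 55]), (-35, [43, 50, 57]), (-30, [49, 51, 57]), (-25, [72, 70, 71]), (-20, [143, 139, 129]), (-15, [194, 189, 174]), (-10, [195, 186, 173]), (-5, [192, 185, 169]), (0, [190, 185, 168]), (5, [195, 189, 174]), (10, [194, 188, 172])]
open -0.052 [(-60, [43, 53, 55]), (-55, [48, 54, 57]), (-50, [36, 49, 51]), (-45, [44, 52, 57]), (-40, [41, 48, 49]), (-35, [68, 72, 68]), (-30, [183, 179, 166]), (-25, [195, 186, 173]), (-20, [193, 188, 170]), (-15, [197, 190, 174]), (-10, [193, 188, 171]), (-5, [194, 191, 172]), (0, [198, 191, 176]), (5, [188, 183, 169]), (10, [195, 190, 174])]
open 0.052 [(-60, [13, 10, 12]), (-55, [31, 28, 20]), (-50, [6, 19, 17]), (-45, [32, 28, 29]), (-40, [18, 19, 24]), (-35, [26, 18, 19]), (-30, [25, 18, 20]), (-25, [29, 19, 17]), (-20, [19, 23, 18]), (-15, [63, 61, 58]), (-10, [175, 169, 154]), (-5, [197, 191, 174]), (0, [192, 186, 168]), (5, [193, 188, 172]), (10, [195, 188, 171])]
```

The offset is constant at about 23 mm, so the real tip is 23 mm behind the reported TCP. I'll allow for that and centre the gripper over the head.

Run:
```python
from h import *
go(rel(mount(),[0,0,-.014]))
```

```text
t 8.75 shift_cm [ 0.055 -6.224 10.539] turn [-0.0005 -0.0004 -0.0007] then-shift [ 0.063 -6.229 10.536] q [-0.78  0.24  1.67  0.55  1.09  0.17] F [-0.2  0.7  0.1]
```

>>> {"fn": "step_arm", "kwargs": {"motion": [[[0,-1.5,-0.5],[0,0,0]],[[0,-2.0,0],[0,0,0]],[[0,-1.7,0],[0,0,0]],[[0.05,-1.0,0],[0,0,0]],[[0,0,0],[0,0,0]],[[0,0,0],[0,0,0]],[[0,0,0],[0,0,0]]], "fingers": 1}}

```text
clock: 9.33
ee_pos: [0.5209, -0.2345, 0.2486]
eef_rot: [0.947, 0.192, 0.254, -0.051]
force: [0.1, -0.3, 0.0]
gripper_width: 0.0911
grasp_force: 0.0
```

Run:
```python
from fit import *
print(manip.read_state()["gripper_width"])
go(rel(mount(),[0,0,-.014]))
i,E=shot("wrist","w9"); M=mount()
print(proj(i,E,[(M@p)[:3] for p in([0,0,.046,1],[.021,0,.046,1],[0,.021,.046,1],[0,-.062,0,1])]).round(1).tolist())
g=cv2.cvtColor(i["color"],cv2.COLOR_RGB2GRAY); m=(g>200).astype(np.uint8); m[:, :260]=0; m[:,385:]=0; m[:150]=0; m[250:]=0
for k in cv2.findContours(m,0,1)[0]:
    if cv2.contourArea(k)>150: print(cv2.boundingRect(k),cv2.contourArea(k))
```

```text
0.09112375120012
t 9.33 shift_cm [-0.026 -0.13  11.044] turn [ 0.0006 -0.0007 -0.0005] then-shift [-0.018 -0.124 11.044] q [-0.73  0.14  1.77  0.55  1.06  0.2 ] F [ 0.1 -0.3  0. ]
[[321.5, 204.7], [321.5, 182.2], [298.7, 204.7], [378.9, 193.8]]
(328, 212, 57, 31) 840.5
(351, 150, 34, 30) 646.0
(260, 150, 86, 92) 4522.5
```

Run:
```python
from fit import *
c=cv2.imread("pics/w9.png"); g=cv2.cvtColor(c,cv2.COLOR_BGR2GRAY)
m=(g>222).astype(np.uint8); m[:, :285]=0; m[:,360:]=0; m[:170]=0; m[232:]=0
m=cv2.morphologyEx(cv2.morphologyEx(m,3,np.ones((3,3))),2,np.ones((3,3)))
k=max(cv2.findContours(m,0,1)[0],key=cv2.contourArea); print(cv2.boundingRect(k),cv2.contourArea(k))
for r in range(176,232,6):
    x=np.where(m[r])[0]; print(r,(x.min(),x.max()) if len(x) else None, g[r,288:358:10])
```

```text
(296, 181, 48, 49) 1790.5
176 None [192 120 118 155 163 122 112]
182 (np.int64(311), np.int64(329)) [189 124 147 230 239 145 122]
188 (np.int64(303), np.int64(338)) [130 130 248 247 247 226 122]
194 (np.int64(300), np.int64(340)) [ 95 216 245 251 245 247 119]
200 (np.int64(297), np.int64(342)) [147 243 246 249 245 249 122]
206 (np.int64(296), np.int64(343)) [210 207 246  64 245 248 120]
212 (np.int64(297), np.int64(342)) [216 247 245 247 245 232  98]
218 (np.int64(299), np.int64(340)) [214 215 245 246 245 215 138]
224 (np.int64(305), np.int64(335)) [215 128 202 245 238 179 138]
230 None [215 221 138 215 174 222 221]
```

The dial centre is at (319.7,205.2), against a prediction of (321.5,204.7), which is a 1.7 mm correction. Now I'll descend and grip.

>>> {"fn": "step_arm", "kwargs": {"motion": [[[-0.07,-0.3,1],[0,0,0]],[[0,0,2],[0,0,0]],[[0,0,2],[0,0,0]],[[0,0,2],[0,0,0]],[[0,0,1.5],[0,0,0]],[[0,0,1],[0,0,0]],[[0,0,0],[0,0,0]]]}}

```text
clock: 9.97
ee_pos: [0.562, -0.2115, 0.1628]
eef_rot: [0.947, 0.192, 0.252, -0.054]
force: [-0.1, -0.5, 0.5]
gripper_width: 0.0911
grasp_force: 0.0
```

>>> {"fn": "step_arm", "kwargs": {"motion": [[[0,0,0.7],[0,0,0]],[[0,0,0.5],[0,0,0]],[[0,0,0.3],[0,0,0]],[[0,0,0],[0,0,0]]]}}

```text
clock: 10.3
ee_pos: [0.5693, -0.2096, 0.1526]
eef_rot: [0.947, 0.192, 0.254, -0.052]
force: [0.5, -0.6, 0.9]
gripper_width: 0.091
grasp_force: 0.0
```

>>> {"fn": "step_arm", "kwargs": {"motion": [[[0,0,0],[0,0,0]],[[0,0,0],[0,0,0]],[[0,0,0],[0,0,0]],[[0,0,0],[0,0,0]],[[0,0,0],[0,0,0]],[[0,0,0],[0,0,0]],[[0,0,0],[0,0,0]],[[0,0,0],[0,0,0]],[[0,0,0],[0,0,0]],[[0,0,0],[0,0,0]],[[0,0,0],[0,0,0]],[[0,0,0],[0,0,0]]], "fingers": 0.45, "grip_force": 20}}

```text
clock: 11.3
ee_pos: [0.5695, -0.21, 0.153]
eef_rot: [0.947, 0.192, 0.254, -0.052]
force: [-0.3, -1.9, 1.1]
gripper_width: 0.0498
grasp_force: 19.9
```

>>> {"fn": "step_arm", "kwargs": {"motion": [[[0,0,0],[0,0,-0.05]],[[0,0,0],[0,0,-0.08]],[[0,0,0],[0,0,-0.08]],[[0,0,0],[0,0,-0.08]],[[0,0,0],[0,0,-0.08]],[[0,0,0],[0,0,-0.08]],[[0,0,0],[0,0,-0.05]],[[0,0,0],[0,0,0]]]}}

```text
clock: 11.97
ee_pos: [0.5691, -0.2081, 0.1534]
eef_rot: [0.869, 0.421, 0.259, 0.011]
force: [-2.1, 3.2, 4.9]
gripper_width: 0.0499
grasp_force: 19.9
```

Run:
```python
from h import *
s=manip.read_state(); M=mount(); print((np.linalg.inv(M)@np.r_[s["ee_pos"],1]).round(4),(M[:3,:3].T@s["force"]).round(1),(M[:3,:3].T@s["wrist_torque"]).round(2),s["joints"].round(2),s["grasp_force"])
d=np.degrees(R.from_matrix(M[:3,:3].T@R.from_quat(s["eef_rot"]).as_matrix()@np.diag([1,-1,-1])).as_rotvec());print(d)
i,E=shot("wrist","w10"); g=cv2.cvtColor(i["color"],cv2.COLOR_RGB2GRAY)
m=(g[175:235,290:355]<110); print(np.argwhere(m[5:50,12:48]).mean(0) if m.any() else None)
```

```text
[-1.00e-04  4.30e-03 -1.33e-02  1.00e+00] [1.9 3.8 4.6] [ 0.56 -0.03 -0.  ] [-0.63  0.26  1.88  0.63  0.82 -0.36] 19.89572435617447
[ 0.17188886 -0.13638962 28.62775922]
[12.38993711 17.05974843]
```

>>> {"fn": "step_arm", "kwargs": {"motion": [[[0,0,-0.05],[0,0,-0.05]],[[0,0,0],[0,0,-0.08]],[[0,0,0],[0,0,-0.08]],[[0,0,0],[0,0,-0.08]],[[0,0,0],[0,0,-0.08]],[[0,0,0],[0,0,-0.08]],[[0,0,0],[0,0,-0.05]],[[0,0,0],[0,0,0]]]}}

```text
clock: 12.68
ee_pos: [0.5685, -0.2088, 0.1531]
eef_rot: [0.738, 0.623, 0.248, 0.075]
force: [-3.2, 1.3, 3.5]
gripper_width: 0.0496
grasp_force: 19.9
```

Run:
```python
from h import *
s=manip.read_state(); M=mount(); print((np.linalg.inv(M)@np.r_[s["ee_pos"],1]).round(4),(M[:3,:3].T@s["force"]).round(1),(M[:3,:3].T@s["wrist_torque"]).round(2),s["joints"].round(2),s["grasp_force"])
d=np.degrees(R.from_matrix(M[:3,:3].T@R.from_quat(s["eef_rot"]).as_matrix()@np.diag([1,-1,-1])).as_rotvec());print(d)
```

```text
[-0.001   0.0038 -0.0131  1.    ] [-0.4  2.5  4.2] [ 0.4   0.36 -0.01] [-0.63  0.26  1.88  0.63  0.82 -0.86] 19.88153636455536
[ 0.1423564  -0.07967606 57.22484447]
```

>>> {"fn": "step_arm", "kwargs": {"motion": [[[0,0,0],[0,0,-0.05]],[[0,0,0],[0,0,-0.08]],[[0,0,0],[0,0,-0.08]],[[0,0,0],[0,0,-0.08]],[[0,0,0],[0,0,-0.08]],[[0,0,0],[0,0,-0.08]],[[0,0,0],[0,0,-0.06]],[[0,0,0],[0,0,-0.04]],[[0,0,0],[0,0,0]],[[0,0,0],[0,0,0]]]}}

```text
clock: 13.52
ee_pos: [0.5683, -0.2095, 0.1532]
eef_rot: [0.542, 0.799, 0.218, 0.14]
force: [-4.6, -0.2, 5.4]
gripper_width: 0.0498
grasp_force: 19.9
```

Run:
```python
from h import *
s=manip.read_state(); M=mount(); print((np.linalg.inv(M)@np.r_[s["ee_pos"],1]).round(4),(M[:3,:3].T@s["force"]).round(1),(M[:3,:3].T@s["wrist_torque"]).round(2),s["joints"].round(2),s["grasp_force"])
d=np.degrees(R.from_matrix(M[:3,:3].T@R.from_quat(s["eef_rot"]).as_matrix()@np.diag([1,-1,-1])).as_rotvec());print(d)
shot("wrist","w11"); i,E=shot("top","t11"); shot("side","s11")
a=cv2.imread("pics/w11.png")[100:300,220:420]; a=cv2.resize(a,(400,400))
b=cv2.resize(cv2.imread("pics/t11.png")[130:200,340:410],(400,400),interpolation=cv2.INTER_CUBIC); cv2.imwrite("pics/c11.png",np.hstack([a,b]))
```

```text
[-0.0013  0.0033 -0.0129  1.    ] [-1.   1.6  6.8] [ 0.22  0.71 -0.03] [-0.63  0.26  1.88  0.63  0.82 -1.4 ] 19.879334270954132
[ 9.32410548e-02 -4.67885793e-02  8.86475562e+01]
```

View pics/c11.png

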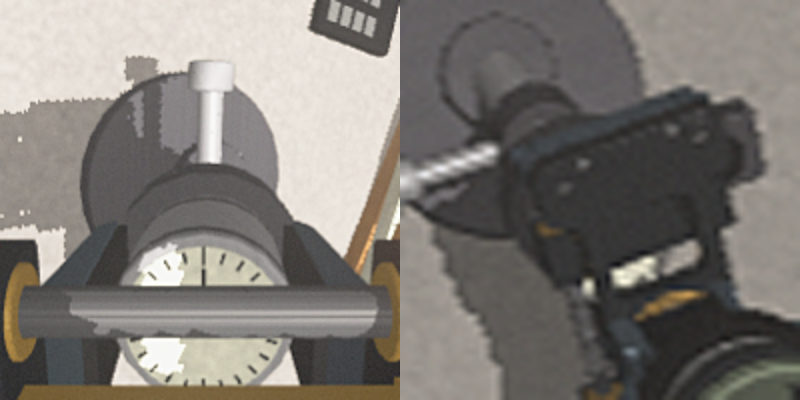

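The needle still points straight up in the wrist view (crop 204,265), so the head turned with the gripper by 88.6°. Now I'll lift it along the axis.

>>> {"fn": "step_arm", "kwargs": {"motion": [[[0,0,-0.2],[0,0,0]],[[0,0,-0.3],[0,0,0]],[[0,0,-0.3],[0,0,0]],[[0,0,-0.4],[0,0,0]],[[0,0,0],[0,0,0]]]}}

```text
clock: 14.08
ee_pos: [0.5635, -0.2124, 0.1642]
eef_rot: [0.542, 0.8, 0.218, 0.141]
force: [0.9, 0.9, -1.6]
gripper_width: 0.0496
grasp_force: 19.9
```

>>> {"fn": "step_arm", "kwargs": {"motion": [[[0,0,-0.6],[0,0,0]],[[0,0,-0.8],[0,0,0]],[[0,0,-1],[0,0,0]],[[0,0,-1.5],[0,0,0]],[[0,0,-1.5],[0,0,0]],[[0,0,-1.5],[0,0,0]],[[0,0,-1.5],[0,0,0]],[[0,0,-1],[0,0,0]],[[0,0,-0.5],[0,0,0]],[[0,0,0],[0,0,0]],[[0,0,0],[0,0,0]]]}}

```text
clock: 15.0
ee_pos: [0.5178, -0.2315, 0.2492]
eef_rot: [0.542, 0.8, 0.218, 0.14]
force: [0.3, -0.4, -2.3]
gripper_width: 0.0499
grasp_force: 19.9
```

Run:
```python
from h import *
s=manip.read_state(); print(s["force"],s["grasp_force"],s["gripper_width"])
C=T(s); x,y,z=C[:3,0],C[:3,1],C[:3,2]
# keep heading, make tool z down: minimal rotation
v=np.cross(z,[0,0,-1]); ang=np.arcsin(np.linalg.norm(v)); Rn=R.from_rotvec(v/np.linalg.norm(v)*ang).as_matrix()@C[:3,:3]
G=np.eye(4); G[:3,:3]=Rn; G[:3,3]=[.4846,.2029,.20]; go(G); print(Rn.round(2))
# fallback check of wrist image: dial
```

```text
[ 0.27896268 -0.38013304 -2.33428606] 19.85880821943283 0.049928383853154824
t 15.0 shift_cm [41.476  8.688 11.25 ] turn [ 0.5238 -0.0119 -0.    ] then-shift [41.574 13.023  4.925] q [-0.73  0.14  1.78  0.55  1.06 -1.35] F [ 0.3 -0.4 -2.3]
[[-0.37  0.93 -0.  ]
 [ 0.93  0.37 -0.  ]
 [ 0.   -0.   -1.  ]]
```

>>> {"fn": "step_arm", "kwargs": {"motion": [[[0,0,0],[0.03,0,0]],[[0,0,0],[0.05,0,0]],[[0,0,0],[0.05,0,0]],[[0,0,0],[0.05,0,0]],[[0,0,0],[0.05,-0.006,0]],[[0,0,0],[0.05,-0.006,0]],[[0,0,0],[0.05,0,0]],[[0,0,0],[0.05,0,0]],[[0,0,0],[0.05,0,0]],[[0,0,0],[0.05,0,0]],[[0,0,0],[0.044,0,0]],[[0,0,0],[0,0,0]],[[0,0,0],[0,0,0]]]}}

```text
clock: 16.08
ee_pos: [0.5184, -0.2306, 0.248]
eef_rot: [0.56, 0.828, 0.0, -0.001]
force: [-1.0, -0.6, -3.4]
gripper_width: 0.0501
grasp_force: 19.9
```

>>> {"fn": "step_arm", "kwargs": {"motion": [[[0.8,0.3,0],[0,0,0]],[[1.6,0.5,0],[0,0,0]],[[2.4,0.75,0],[0,0,0]],[[2.6,0.8,0],[0,0,0]],[[2.6,0.8,0],[0,0,0]],[[2.6,0.8,0],[0,0,0]],[[2.6,0.8,0],[0,0,0]],[[2.6,0.8,0],[0,0,0]],[[2.6,0.8,0],[0,0,0]],[[2.6,0.8,0],[0,0,0]],[[2.6,0.8,0],[0,0,0]],[[2.6,0.8,0],[0,0,0]],[[2.6,0.8,0],[0,0,0]],[[2.6,0.8,0],[0,0,0]],[[2.6,0.8,0],[0,0,0]],[[2.6,0.8,0],[0,0,0]],[[2,0.6,0],[0,0,0]],[[1,0.3,0],[0,0,0]],[[0,0,0],[0,0,0]],[[0,0,0],[0,0,0]]]}}

```text
clock: 17.75
ee_pos: [0.4827, 0.2019, 0.2492]
eef_rot: [0.561, 0.828, -0.0, 0.0]
force: [0.2, -0.4, -2.1]
gripper_width: 0.0497
grasp_force: 19.9
```

```bash
cat > place.py <<'E'
from h import *
s=manip.read_state(); C=T(s); z=C[:3,2]; v=np.cross(z,[0,0,-1]); n=np.linalg.norm(v)
G=np.eye(4); G[:3,:3]=R.from_rotvec(v/n*np.arcsin(n)).as_matrix()@C[:3,:3]; G[:3,3]=[.4846,.2029,.01]
go(G); print(s["force"].round(1),s["grasp_force"],s["gripper_width"])
E
python3 place.py
python3 - <<'E'
from h import *
shot("side","s12"); shot("wrist","w12"); shot("top","t12")
E
```

```text
t 17.75 shift_cm [ 0.047  0.224 23.92 ] turn [-0.0005  0.0009 -0.    ] then-shift [ 0.026  0.211 23.92 ] q [ 0.37  0.2   1.57 -0.    1.37 -0.01] F [ 0.2 -0.4 -2.1]
[ 0.2 -0.4 -2.1] 19.859097003936768 0.049663899594379335
```

>>> {"fn": "step_arm", "kwargs": {"motion": [[[0.04,0.22,1],[0,0,0]],[[0,0,2],[0,0,0]],[[0,0,2.5],[0,0,0]],[[0,0,2.5],[0,0,0]],[[0,0,2.5],[0,0,0]],[[0,0,2.5],[0,0,0]],[[0,0,2.5],[0,0,0]],[[0,0,2],[0,0,0]],[[0,0,2],[0,0,0]],[[0,0,1.5],[0,0,0]],[[0,0,1],[0,0,0]],[[0,0,0.5],[0,0,0]],[[0,0,0],[0,0,0]],[[0,0,0],[0,0,0]]]}}

```text
clock: 19.07
ee_pos: [0.4856, 0.2036, 0.0246]
eef_rot: [0.561, 0.828, 0.0, 0.0]
force: [0.9, 0.5, -2.1]
gripper_width: 0.05
grasp_force: 19.9
```

```bash
python3 place.py
python3 - <<'E'
from h import *
i,E=shot("wrist","w13"); c=i["color"]; h=cv2.cvtColor(c,cv2.COLOR_RGB2HSV)
m=cv2.inRange(h,(60,80,30),(95,255,200)); k=[cv2.boundingRect(x) for x in cv2.findContours(m,0,1)[0] if cv2.contourArea(x)>300]; print(k)
for q in ([.4846,.2029],): print(proj(i,E,[[*q,.009]]))
E
```

```text
t 19.07 shift_cm [-0.028 -0.121  1.459] turn [0.0008 0.0002 0.    ] then-shift [-0.028 -0.12   1.459] q [ 0.38  0.41  1.9  -0.    0.83 -0.  ] F [ 0.9  0.5 -2.1]
[ 0.9  0.5 -2.1] 19.859112203121185 0.050017436133552536
[(500, 268, 21, 30), (410, 194, 107, 48), (219, 136, 49, 84), (230, 119, 189, 123)]
[[321.58590516 218.39648548]]
```

Nothing is touching yet, so I'll make the final descent gently.

>>> {"fn": "step_arm", "kwargs": {"motion": [[[0,0,0.4],[0,0,0]],[[0,0,0.4],[0,0,0]],[[0,0,0.2],[0,0,0]],[[0,0,0.1],[0,0,0]],[[0,0,0],[0,0,0]]]}}

```text
clock: 19.53
ee_pos: [0.4849, 0.2036, 0.013]
eef_rot: [0.561, 0.828, -0.0, -0.0]
force: [-0.4, -0.9, -3.6]
gripper_width: 0.05
grasp_force: 19.9
```

>>> {"fn": "step_arm", "kwargs": {"motion": [[[0,0,0.1],[0,0,0]],[[0,0,0],[0,0,0]]]}}

```text
clock: 19.7
ee_pos: [0.4851, 0.2037, 0.0122]
eef_rot: [0.561, 0.828, -0.0, 0.0]
force: [0.1, 0.8, -2.7]
gripper_width: 0.05
grasp_force: 19.9
```

>>> {"fn": "step_arm", "kwargs": {"motion": [[[0,0,0.1],[0,0,0]],[[0,0,0],[0,0,0]]]}}

```text
clock: 19.87
ee_pos: [0.4851, 0.2036, 0.0112]
eef_rot: [0.561, 0.828, -0.0, 0.0]
force: [-0.1, -0.0, -2.0]
gripper_width: 0.0503
grasp_force: 19.9
```

>>> {"fn": "step_arm", "kwargs": {"motion": [[[0,0,0.1],[0,0,0]],[[0,0,0],[0,0,0]]]}}

```text
clock: 20.03
ee_pos: [0.485, 0.2036, 0.0101]
eef_rot: [0.561, 0.828, -0.0, -0.0]
force: [-0.5, 0.3, -2.2]
gripper_width: 0.05
grasp_force: 19.9
```

>>> {"fn": "step_arm", "kwargs": {"motion": [[[0,0,0.1],[0,0,0]],[[0,0,0],[0,0,0]]]}}

```text
clock: 20.2
ee_pos: [0.4852, 0.2037, 0.0097]
eef_rot: [0.561, 0.828, 0.0, 0.0]
force: [-0.9, -1.2, 1.2]
gripper_width: 0.0498
grasp_force: 19.9
```

Touchdown is where I expected it, at TCP 9.7 mm. I'll open the gripper gradually.

>>> {"fn": "step_arm", "kwargs": {"motion": [[[0,0,0.04],[0,0,0]],[[0,0,0],[0,0,0]],[[0,0,0],[0,0,0]]], "grip_force": 5}}

```text
clock: 20.45
ee_pos: [0.4857, 0.2039, 0.0092]
eef_rot: [0.561, 0.828, 0.0, 0.0]
force: [1.2, -0.3, 2.6]
gripper_width: 0.0499
grasp_force: 5.0
```

>>> {"fn": "step_arm", "kwargs": {"motion": [[[0,0,0],[0,0,0]],[[0,0,0],[0,0,0]],[[0,0,0],[0,0,0]],[[0,0,0],[0,0,0]],[[0,0,0],[0,0,0]],[[0,0,0],[0,0,0]],[[0,0,0],[0,0,0]],[[0,0,0],[0,0,0]],[[0,0,0],[0,0,0]]], "fingers": 0.85}}

```text
clock: 21.2
ee_pos: [0.4851, 0.2036, 0.0088]
eef_rot: [0.561, 0.828, -0.0, 0.0]
force: [0.4, 0.6, 0.1]
gripper_width: 0.0775
grasp_force: 0.0
```

>>> {"fn": "step_arm", "kwargs": {"motion": [[[0,0,-0.5],[0,0,0]],[[0,0,-1],[0,0,0]],[[0,0,-1.5],[0,0,0]],[[0,0,-2],[0,0,0]],[[0,0,-2.5],[0,0,0]],[[0,0,-3],[0,0,0]],[[0,0,-3],[0,0,0]],[[0,0,-3],[0,0,0]],[[-3,0,-2],[0,0,0]],[[-3,0,0],[0,0,0]],[[-3,0,0],[0,0,0]],[[-3,0,0],[0,0,0]],[[0,0,0],[0,0,0]],[[0,0,0],[0,0,0]]]}}

```text
clock: 22.37
ee_pos: [0.5298, 0.0911, 0.1947]
eef_rot: [0.562, 0.827, 0.0, 0.0]
force: [0.3, 1.1, -0.7]
gripper_width: 0.0778
grasp_force: 0.0
```

Run:
```python
from fit import *
s=manip.read_state(); print(s["clock"],s["force"],s["ee_pos"])
i,E=shot("side","s14"); t,Et=shot("top","t14"); pad=np.array([.4846,.2029])
D=[*pad,.0235+.046]; print("pred side",proj(i,E,[D,[*pad,.009]]).round(1).tolist(),"top",proj(t,Et,[D]).round(1).tolist())
q=proj(i,E,[D])[0].astype(int); b=blob(i["color"],q[0]-25,q[0]+25,q[1]-25,q[1]+25,lambda g:g>205); d1=onz(i,E,b,.0695)
q=proj(t,Et,[D])[0].astype(int); b=blob(t["color"],q[0]-16,q[0]+16,q[1]-16,q[1]+16,lambda g:g>150); print(d1,onz(t,Et,b,.0695))
# bystanders: image change outside head/robot vs start
A=cv2.imread("pics/top0.png"); B=cv2.imread("pics/t14.png")
for n,(x0,x1,y0,y1) in dict(ring=(208,240,140,170),plug=(280,302,130,176),calc=(262,316,94,132),driver=(378,442,244,298)).items(): print(n,float(cv2.absdiff(A,B)[y0:y1,x0:x1].mean()))
```

```text
22.3667 [ 0.34853849  1.05350087 -0.68546594] [0.52982336 0.09114619 0.19468811]
pred side [[280.8, 323.5], [282.5, 342.2]] top [[211.1, 196.4]]
[280.  323.9] [18.5 22.6]
[211.7 195. ] [17.4 17.5]
[[0.48578929 0.20414651 0.0695    ]] [[0.48831134 0.20133995 0.0695    ]]
ring 38.36736111111111
plug 1.4990118577075098
calc 1.420240415854451
driver 3.8129822530864197
```

Run:
```python
from h import *
for f in("side0","s14"):
    c=cv2.imread(f"pics/{f}.png"); g=cv2.cvtColor(c,cv2.COLOR_BGR2GRAY); m=(g>140).astype(np.uint8); m[:295]=0;m[338:]=0;m[:,:212]=0;m[:,256:]=0
    k=max(cv2.findContours(m,0,1)[0],key=cv2.contourArea); print(f,cv2.boundingRect(k))
print(job.finish_job())
```

```text
side0 (217, 300, 34, 28)
s14 (217, 300, 32, 28)
the job is handed in; nothing more can be done
None
```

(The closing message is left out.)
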